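# Rebush the ram guide of the bench setting press

## Task

Fit the new bronze bushing in the head of the setting press: start it in the bore by hand, let go while it still stands proud, then press it in with the bushing driver from the punch block until its flange sits flush on the head. Press steadily and stop as soon as you feel it bottom, so the flange is not bruised; then put the driver back in its hole and leave everything else where it is.

Things in the scene. Friction and masses are not known exactly. Their poses are not given: they have to be found in the camera images.
- press: blue C-frame setting press fixed to the bench, ram and lever removed. Origin on the mat (3 mm above the bench) under the bore axis; z up, +x from bore to column. Head: round boss 64 mm wide, flat steel top 190 mm above the origin. Column 46 mm wide, 65 to 115 mm behind the axis, not above the head; two lugs 100 to 135 mm behind rise 17 mm above it. Base 110 mm wide, 20 high, 63 mm ahead of the axis to 123 behind.
- press_bore (a point): centre of the bore's mouth in the plane of the head's top face (193 mm above the bench); z up along the bore. Bore upright, 25 mm wide, mouth chamfered to 31 mm. The bushing slides in freely for about 15 mm; then the fit is tight and takes a steady push of about 8 to 18 N, different each time, until the flange meets the face, where the force rises sharply: come on it slowly.
- bush: new bushing, bright golden bronze, standing flange up: spigot 24 mm diameter, 30 long, foot tapered (20 mm at the end, full 4.5 mm up); flange 36 mm diameter, 8 thick, on top; 16 mm bore from the top; about 100 g. Origin at the centre of the foot, z up along its axis, height 38 mm. The flange bruises if the driver presses it with more than 40 N.
- bush_shoulder (a point): centre of the underside of the new bushing's flange (30 mm above its foot), the face that must come to lie on the press head at point press_bore
- driver: bushing driver standing upright in the block; black round handle with red bands. From below: steel pilot 14 mm diameter, 14 long, nose tapered (enters the bushing's bore); steel collar 30 mm diameter, 12 high, its underside bears on the flange; handle 20 mm diameter, 70 long. Origin at the pilot's tip, z up: collar underside at 14 mm, handle from 26 to 96 mm. 160 g.
- rack: beech punch block fixed to the bench, 60 (x) by 170 (y) by 48 mm high, origin at the centre of its underside (3 mm above the bench). Three 19 mm holes 36 mm deep at y = -55, 0, 55 mm hold the driver and two punches in an order that changes. The driver's collar rests on the block's top; its origin is then 34 mm above the block's.
- punch_a: hole punch, all steel, slim (shaft 13 mm, collar 25 mm, 104 mm long of which 74 mm stand above the block), in another hole of the block; stays there. Origin at its lower end
- punch_b: second hole punch, as punch_a
- old_bush: the old worn-out bushing, same size but dark brown, standing on the mat; stays where it is. Origin at its foot
- ram: the press's steel ram, 16 mm bar 140 mm long, lying on the mat left of the press; bystander
- lever_arm: the press's blue forked lever with a red ball, about 215 mm long, lying on the mat at the left; bystander
- mallet: white-headed mallet with wooden handle, 250 mm, lying near right, in front of the block; bystander
- pliers: revolving punch pliers with red handles, 180 mm, lying on the far edge of the mat; bystander
- file: file with wooden handle, 260 mm, lying near left; bystander

How it is judged:
On the way, in this order (a step that is already met when the one before it is completed fails the run):
1. the new bushing stands started in the bore, at least 8 mm in and 6 to 22 mm proud of its seat, upright within 9 degrees, let go by the fingers and not yet pressed by the driver (z of bush_shoulder in the frame of press_bore between 0.006 and 0.022 m and horizontal distance between bush and press_bore below 0.003 m and angle between the z axis of bush and the z axis of press_bore, either way round below 0.16 rad and contact force between each of the arm, the fingers, driver and bush below 0.1 N), for 0.2 s.
2. the driver presses the bushing (over 3 N) with the flange down to within 1.5 mm of the head's face (z of bush_shoulder in the frame of press_bore below 0.0015 m and horizontal distance between bush_shoulder and press_bore below 0.002 m and contact force between driver and bush above 3 N), for 0.05 s.
At the end, for the whole second after the job is handed in: The bushing is home: the underside of its flange within 1.5 mm of the head's face, centred within 2 mm and square within 3 degrees; the driver stands at rest and upright (within 6 degrees) in the hole it came from, within 8 mm of where it was (z of bush_shoulder in the frame of press_bore below 0.0015 m and horizontal distance between bush_shoulder and press_bore below 0.002 m and angle between the z axis of bush and the z axis of press_bore, either way round below 0.05 rad and distance of driver from where it was at the start of the episode below 0.008 m and angle between driver's own z axis and vertical below 0.1 rad and linear speed of driver below 0.02 m/s); the robot touches nothing.
It fails at once if the driver presses on the bushing with more than 40 N (contact force between driver and bush above 40 N).
It fails at once if the bushing is pressed home with the fingers: touched by them when it is less than 5 mm from its seat in the bore (z of bush_shoulder in the frame of press_bore below 0.005 m and horizontal distance between bush_shoulder and press_bore below 0.004 m and contact force between the fingers and bush above 0.5 N).
It fails at once if another tool or part is moved by more than 25 mm (distance of any of punch_a, punch_b, old_bush, ram, lever_arm, mallet, pliers, file from where it was at the start of the episode above 0.025 m).
It also fails if it takes over 67 s, if anything falls off the work surface, if the arm or the gripper's body presses on something with over 40 N, if the wrist force passes 120 N, or if a joint passes its speed limit or range.

## Robot

A 7-joint arm with a two-finger parallel gripper is mounted at the origin on the work surface. World frame = base frame: x ahead of the robot, y to its left, z up, the work surface at z = 0. Lengths are in m, angles in rad, forces in N, time in s.
With the tool pointing down it reaches from about 0.4 to 0.875 m from the base axis. Payload 19.3 kg.
Tool frame: the origin (TCP) lies midway between the tips of the shut fingers; the grasp point (between the pads) lies 19 mm behind it (bot.pinch_z is the distance from the TCP to the grasp point, in m); z points along the fingers, y is the line along which they close (so a half turn about z gives the same grasp; the last joint's range is limited). The gripper opens to 85 mm and grips with 20 to 120 N. Pads are 22 mm wide; open, the fingers measure 114 mm over their backs; the gripper's body (76 mm by 85 mm) begins 54 mm behind the grasp point. The pads swing forward as they close: fully open they stand 13 mm farther back than shut.
Start: joints at [-1.184, 0.521, -0.036, 1.599, 0.021, 1.021, -0.113], TCP at [0.276, 0.561, 0.231] pointing down, gripper open.
Joint ranges: [-2.91, 2.91], [-0.3, 2.13], [-1.5, 1.42], [0.17, 2.43], [-1.26, 4.41], [0.16, 1.93], [-2.52, 2.52]. Speed limits (rad/s): [1.89, 1.89, 2.39, 2.39, 3.01, 3.01, 3.01].

## Interface

Orientations are given as [roll, pitch, yaw] about the fixed x, y, z axes, in that order (R = Rz(yaw) Ry(pitch) Rx(roll)).
In Python, from workcell import observe, viewer, bot gives the robot as it stands. The module is installed in compiled form; this text tells all that it offers.
- The arm moves only by the tool play_rows, never from a script. Its argument "motion" is a list of rows, each a list of 7 numbers: the shift along the tool's x, y, z in cm, then the turn, a rotation vector about the tool's x, y, z in rad, then the opening, from -1 (shut) to 1 (fully open), so that 0 is half open. A call has exactly 5 rows; each row is the pose to reach, as a shift and turn from the pose commanded when the call began, along the tool's axes at that moment; what a row does not reach only later rows make up. A row lasts 1/10 s, in which the tool goes at most 50 mm and 8.59 degrees, less where a joint would pass 70% of its speed; a pose out of reach is approached as far as the arm can. A call with a gripper value outside its range is refused whole. The fingers move at their own pace and stop on an object; "squeeze" is the grip in N (left out, the last holds). Time passes only in rows, so rows that repeat a pose let the fingers close, or fill a call up. It gives the time, the measured TCP pose, the force, the opening and the grip force at its end, in the units of the state.
- observe(): the state, without advancing time (a new reading comes with each control period).
- viewer.grab_frame(name): name is "side" or "top" or "wrist"; returns (picture, depth): 420x560x3 uint8, red, green, blue; 420x560 float32, m along the optical axis (not along the pixel's ray), 0 where there is no reading.
- viewer.camera_info(name): a dict with "fx", "fy", "cx", "cy" (pixels), "R" (3x3) and "t" (3): a world point X has camera coordinates R X + t. Camera axes: x right, y down, z forward; pixel columns grow to the right and rows downward; lengths in m; the calibration is good to about 2 mm. A picture is of the moment at which its call begins: read the wrist's pose just before it. camera_info takes no time and is no camera call; for the wrist camera it gives the pose at the moment of the call.
- bot.job_done(): hands the job in; it is judged then, once.
The state is a dict: "clock": time; "qpos": joint angles; "qd": joint speeds; "joint_efforts": joint torques, N m; "position": TCP position; "tool_rot": TCP orientation; "force": force on the tool from outside, world axes, zero at the start; "moment": the same for the moment, N m; "grip_width": finger opening in m; "finger_force": force on a finger pad.
Only numpy, scipy, OpenCV 4.12 (cv2) and the standard library are available. Lean on these libraries where they do the work, as an engineer would, in place of code of your own. Each camera call takes 0.05 s, during which the arm holds its last target. There are 200 camera calls.

## Working session

There is one attempt and no reset: what is moved stays moved. The work goes in short steps, Python scripts to look and compute and a tool call to move; the robot and the scene stay as the last step left them, time stands still between calls to the robot, and variables do not carry over. Pictures are saved under pics/ and viewed, at most 11 in all, crops included, and the job is handed in when it is done.

Besides the shell and the picture viewer there is one more tool, called as name(argument=value, ...), one argument or row to a line, values as JSON. play_rows: Moves the arm, as the interface text tells. Its arguments: {"type":"object","properties":{"motion":{"type":"array"},"squeeze":{"type":"number"}},"required":["motion"]}

```bash
mkdir -p pics; cat > h.py <<'E'
import numpy as np, cv2
from workcell import observe, viewer, bot
def snap(n,f):
    ci=viewer.camera_info(n); im,d=viewer.grab_frame(n)
    cv2.imwrite(f'pics/{f}.png',im[:,:,::-1]); np.savez(f'pics/{f}.npz',im=im,d=d,**{k:ci[k] for k in ci})
    return im,d,ci
def ray(ci,u,v,z):
    R=np.array(ci['R']);t=np.array(ci['t']);c=-R.T@t
    r=R.T@np.array([(u-ci['cx'])/ci['fx'],(v-ci['cy'])/ci['fy'],1]); return c+r*(z-c[2])/r[2]
def pts(ci,d):
    v,u=np.indices(d.shape);P=np.stack([(u-ci['cx'])/ci['fx']*d,(v-ci['cy'])/ci['fy']*d,d],-1)
    return (P-np.array(ci['t']))@np.array(ci['R'])
E
python3 - <<'E'
from h import *
o=observe(); print(o['clock'],o['position'],o['tool_rot'],o['grip_width'],o['force'],bot.pinch_z)
for n in('top','side'):
    im,d,ci=snap(n,n+'0'); R=np.array(ci['R']); print(n,ci['fx'],-R.T@ci['t'],R.round(2).tolist())
E
```

```text
0.0 [0.27557688 0.5605829  0.23071175] [-3.14043328e+00  1.13265405e-04  2.68476188e+00] 0.08532295753912182 [-0.85819243  0.25407328 -0.22816665] 0.0187
top 458.3288189301456 [ 0.41662706 -0.00542541  1.34720545] [[0.02, -1.0, 0.01], [-0.99, -0.02, -0.1], [0.1, -0.01, -0.99]]
side 455.77143190661224 [-0.02463791 -0.70260125  0.70932404] [[0.78, -0.62, 0.02], [-0.32, -0.43, -0.84], [0.53, 0.66, -0.54]]
```

View pics/top0.png

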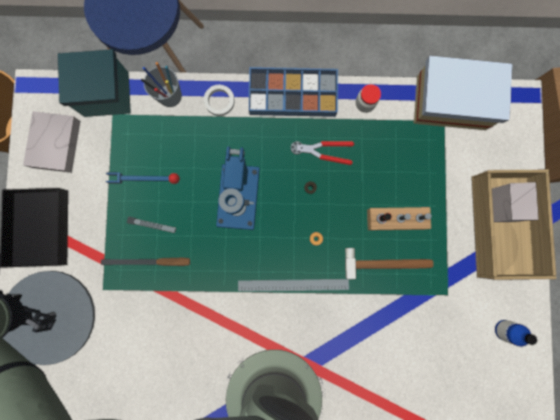

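View pics/side0.png

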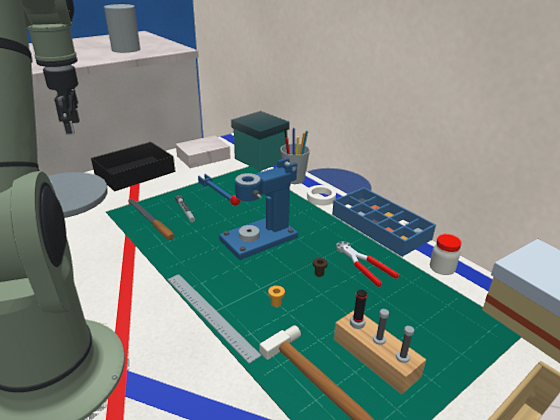

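The top view shows the new bushing at (316,239), the press bore at (232,201), the old bushing at (310,188) and the block with the driver's black handle at (385,217), at the +y end. The side view confirms that the driver is the leftmost tool in the block.

```bash
python3 - <<'E'
from h import *
L=lambda f:(lambda z:(z['im'],z['d'],{k:z[k] for k in('fx','fy','cx','cy','R','t')}))(np.load(f'pics/{f}.npz'))
im,d,ci=L('top0'); hsv=cv2.cvtColor(im,cv2.COLOR_RGB2HSV); P=pts(ci,d)
def win(m,u0,u1,v0,v1):
    w=np.zeros(m.shape,bool); w[v0:v1,u0:u1]=1; return m&w
m=win((hsv[...,0]<30)&(hsv[...,1]>120)&(hsv[...,2]>120),300,330,225,250)
v,u=np.nonzero(m); print('bush',len(u),u.mean(),v.mean(),u.min(),u.max(),v.min(),v.max(),ray(ci,(u.min()+u.max())/2,(v.min()+v.max())/2,.041), P[m][:,2].max())
# head by height
m=win((P[...,2]>.185)&(P[...,2]<.2)&(d>0),210,260,180,220); v,u=np.nonzero(m)
print('head',len(u),u.min(),u.max(),v.min(),v.max(),np.median(P[m],0)); 
(c,r)=cv2.minEnclosingCircle(np.stack([u,v],1).astype(np.float32)); print(c,r,ray(ci,*c,.193))
hole=win(P[...,2]<.17,222,242,191,211); v,u=np.nonzero(hole); print('hole',len(u),u.mean(),v.mean(),ray(ci,u.mean(),v.mean(),.19))
# rack
m=win((P[...,2]>.04)&(P[...,2]<.06)&(d>0),355,445,195,240); v,u=np.nonzero(m); r=cv2.minAreaRect(P[m][:,:2].astype(np.float32)); print('rack',r)
m=win((P[...,2]>.09)&(d>0),355,445,195,240)
n,l,s,c=cv2.connectedComponentsWithStats(m.astype(np.uint8))
for i in range(1,n): print('tool',s[i],c[i],P[l==i].mean(0), P[l==i][:,2].max())
# press base
m=win((P[...,2]>.017)&(P[...,2]<.03)&(d>0)&(hsv[...,0]>95),205,275,150,240); print('base',cv2.minAreaRect(P[m][:,:2].astype(np.float32)))
# side: bore ellipse window
im,d,ci=L('side0');P=pts(ci,d)
m=win((P[...,2]>.187)&(P[...,2]<.2)&(d>0),225,275,165,205); print('side head',m.sum(),P[m].mean(0),P[m].min(0),P[m].max(0))
hsv=cv2.cvtColor(im,cv2.COLOR_RGB2HSV)
m=win((hsv[...,0]<30)&(hsv[...,1]>120)&(hsv[...,2]>120)&(P[...,2]>.036),260,295,280,310);print('side bush',m.sum(),(P[m].min(0)+P[m].max(0))/2,P[m].min(0),P[m].max(0))
m=win((P[...,2]>.10)&(d>0),350,370,280,330);print('side drv',m.sum(),P[m].mean(0))
E
```

```text
bush 100 315.86 238.38 310 322 233 244 [ 0.4524621 -0.1124048  0.041    ] 1.3472054472282697
head 607 218 242 180 213 [0.55285534 0.11708131 0.19293459]
(232.5, 195.5) 18.179758071899414 [0.5534504  0.11267145 0.193     ]
hole 72 231.625 200.33333333333334 [0.54142532 0.11485614 0.19      ]
rack ((0.5126940608024597, -0.34880751371383667), (0.06001023203134537, 0.17142759263515472), 1.5750625133514404)
tool [381 213  10   9  69] [385.56521739 217.20289855] [ 0.51000973 -0.29116545  0.12670153] 0.13724260367952948
tool [402 214   8   6  40] [405.75 216.7 ] [ 0.51267483 -0.34675534  0.12182621] 0.1336348150173684
tool [421 214  10   6  48] [425.75       216.64583333] [ 0.51396221 -0.40165533  0.11895063] 0.1322430173368317
base ((0.5708430409431458, 0.11642502248287201), (0.10924185067415237, 0.18286895751953125), 86.29513549804688)
side head 473 [0.5588096  0.11280543 0.19248453] [0.50824568 0.08486672 0.18708825] [0.63161582 0.14761701 0.19719126]
side bush 154 [ 0.45077698 -0.11304847  0.04062435] [ 0.43348468 -0.13160774  0.03604061] [ 0.46806927 -0.09448919  0.04520809]
side drv 197 [ 0.50736707 -0.29831004  0.12222273]
```

play_rows(
  motion=[
    [-45.4, -52.6, -2, 0, 0, 1.114, 1],
    [-45.4, -52.6, -2, 0, 0, 1.114, 1],
    [-45.4, -52.6, -2, 0, 0, 1.114, 1],
    [-45.4, -52.6, -2, 0, 0, 1.114, 1],
    [-45.4, -52.6, -2, 0, 0, 1.114, 1],
  ],
  squeeze=40,
)

```text
clock: 0.6
position: [0.3388, 0.317, 0.2384]
tool_rot: [-3.141, -0.0, 1.929]
force: [2.0, 0.7, 1.2]
grip_width: 0.0852
finger_force: 0.0
```

```bash
cat >> h.py <<'E'
from scipy.spatial.transform import Rotation as Ro
def go(p,yaw=np.pi/2):
    o=observe(); R=Ro.from_euler('xyz',o['tool_rot']); T=Ro.from_euler('xyz',[np.pi,0,yaw])
    print('t',round(o['clock'],2),'pos',o['position'].round(4),'rpy',o['tool_rot'].round(3),'F',o['force'].round(1),'w',round(float(o['grip_width']),4),'q7',o['qpos'][6].round(2))
    print('shift cm',(R.inv().apply(np.array(p)-o['position'])*100).round(2),'turn',(R.inv()*T).as_rotvec().round(3))
E
python3 -c "
from h import *
go([.4515,-.1125,.25])"
```

```text
t 0.6 pos [0.3388 0.317  0.2384] rpy [-3.141 -0.     1.929] F [2.  0.7 1.2] w 0.0852 q7 -0.46
shift cm [-44.18  -4.49  -1.16] turn [-0.    -0.     0.358]
```

play_rows(
  motion=[
    [-44.2, -4.5, -1.2, 0, 0, 0.358, 1],
    [-44.2, -4.5, -1.2, 0, 0, 0.358, 1],
    [-44.2, -4.5, -1.2, 0, 0, 0.358, 1],
    [-44.2, -4.5, -1.2, 0, 0, 0.358, 1],
    [-44.2, -4.5, -1.2, 0, 0, 0.358, 1],
  ],
)

```text
clock: 1.1
position: [0.4036, 0.0759, 0.2454]
tool_rot: [3.141, -0.0, 1.577]
force: [1.4, 1.0, -0.6]
grip_width: 0.0855
finger_force: 0.0
```

```bash
python3 -c "
from h import *
go([.4515,-.1125,.25])
ci=viewer.camera_info('wrist');R=np.array(ci['R']);print(-R.T@ci['t'],R.round(2),ci['fx'])"
```

```text
t 1.1 pos [0.4036 0.0759 0.2454] rpy [ 3.141 -0.     1.577] F [ 1.4  1.  -0.6] w 0.0855 q7 -0.22
shift cm [-18.87   4.67  -0.46] turn [ 0.    -0.     0.006]
[0.40291089 0.15993875 0.38707353] [[ 1.    0.01  0.  ]
 [ 0.01 -0.94  0.33]
 [ 0.   -0.33 -0.94]] 334.68826923599937
```

play_rows(
  motion=[
    [-4.7, 1.2, 0, 0, 0, 0.006, 1],
    [-9.4, 2.3, 1, 0, 0, 0.006, 1],
    [-14.1, 3.5, 3, 0, 0, 0.006, 1],
    [-18.9, 4.7, 6, 0, 0, 0.006, 1],
    [-18.9, 4.7, 9.5, 0, 0, 0.006, 1],
  ],
)

```text
clock: 1.6
position: [0.4531, -0.1155, 0.1503]
tool_rot: [3.138, 0.002, 1.566]
force: [1.7, 1.9, -0.4]
grip_width: 0.0856
finger_force: 0.0
```

play_rows(
  motion=[
    [0, 0, 0, 0, 0, 0, 1],
    [0, 0, 0, 0, 0, 0, 1],
    [0, 0, 0, 0, 0, 0, 1],
    [0, 0, 0, 0, 0, 0, 1],
    [0, 0, 0, 0, 0, 0, 1],
  ],
)

```text
clock: 2.1
position: [0.4524, -0.1103, 0.1513]
tool_rot: [3.14, -0.0, 1.572]
force: [-0.0, 0.2, 0.0]
grip_width: 0.0849
finger_force: 0.0
```

```bash
python3 -c "
from h import *
go([.4515,-.1125,.10])
im,d,ci=snap('wrist','w1');P=pts(ci,d);hsv=cv2.cvtColor(im,cv2.COLOR_RGB2HSV)
m=(hsv[...,0]>8)&(hsv[...,0]<30)&(hsv[...,1]>120)&(hsv[...,2]>90)&(P[...,2]>.036)&(P[...,2]<.05)
n,l,s,c=cv2.connectedComponentsWithStats(m.astype(np.uint8));i=1+s[1:,4].argmax();m=l==i
print(s[i],P[m].min(0),P[m].max(0),(P[m].min(0)+P[m].max(0))/2)
q=cv2.findContours(m.astype(np.uint8),0,1)[0][0];e=cv2.fitEllipse(q);print(e,ray(ci,*e[0],.041))"
```

```text
t 2.1 pos [ 0.4524 -0.1103  0.1513] rpy [ 3.14  -0.     1.572] F [-0.   0.2  0. ] w 0.0849 q7 0.41
shift cm [-0.23 -0.1   5.13] turn [ 0.002 -0.     0.001]
[ 258  186   45   44 1266] [ 0.43478457 -0.13001437  0.03600548] [ 0.47019063 -0.09423751  0.04176852] [ 0.4524876  -0.11212594  0.038887  ]
((280.0215759277344, 207.63235473632812), (42.79861831665039, 43.8619384765625), 92.32994842529297) [ 0.45244646 -0.11087064  0.041     ]
```

View pics/w1.png

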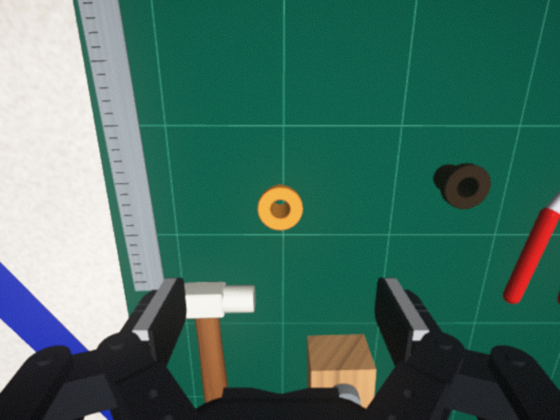

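The wrist view shows the golden bushing at (280,207), centred between the open fingers. The mallet is at (220,298), clear of them.

play_rows(
  motion=[
    [-0.05, 0, 4, 0.002, 0, 0, 1],
    [-0.05, 0, 8, 0.002, 0, 0, 1],
    [-0.05, 0, 11, 0.002, 0, 0, 1],
    [-0.05, 0, 12.5, 0.002, 0, 0, 1],
    [-0.05, 0, 12.9, 0.002, 0, 0, 1],
  ],
)

```text
clock: 2.65
position: [0.4512, -0.1112, 0.0202]
tool_rot: [-3.138, -0.0, 1.571]
force: [-0.1, -0.6, 0.6]
grip_width: 0.0854
finger_force: 0.0
```

play_rows(
  motion=[
    [0, 0, 0, 0, 0, 0, 0.5],
    [0, 0, 0, 0, 0, 0, -0.1],
    [0, 0, 0, 0, 0, 0, -0.5],
    [0, 0, 0, 0, 0, 0, -0.5],
    [0, 0, 0, 0, 0, 0, -0.5],
  ],
)

```text
clock: 3.15
position: [0.4523, -0.1115, 0.0223]
tool_rot: [-3.141, -0.0, 1.571]
force: [-3.3, 0.5, 16.9]
grip_width: 0.0338
finger_force: 38.1
```

play_rows(
  motion=[
    [0, 0, -0.5, 0, 0, 0, -0.5],
    [0, 0, -1.5, 0, 0, 0, -0.5],
    [0, 0, -2.5, 0, 0, 0, -0.5],
    [0, 0, -3, 0, 0, 0, -0.5],
    [0, 0, -3, 0, 0, 0, -0.5],
  ],
)

```text
clock: 3.65
position: [0.4523, -0.1114, 0.0522]
tool_rot: [-3.141, 0.0, 1.571]
force: [-0.6, -0.4, -0.8]
grip_width: 0.0339
finger_force: 39.9
```

```bash
python3 -c "
from h import *
go([.5415,.1149,.30])
im,d,ci=snap('side','s1');cv2.imwrite('pics/s1c.png',cv2.resize(im[200:340,200:360,::-1],None,fx=4,fy=4))
im,d,ci=snap('wrist','w2')"
```

```text
t 3.65 pos [ 0.4523 -0.1114  0.0522] rpy [-3.141  0.     1.571] F [-0.6 -0.4 -0.8] w 0.0339 q7 0.52
shift cm [ 22.62   8.91 -24.79] turn [-0.  0.  0.]
```

View pics/s1c.png

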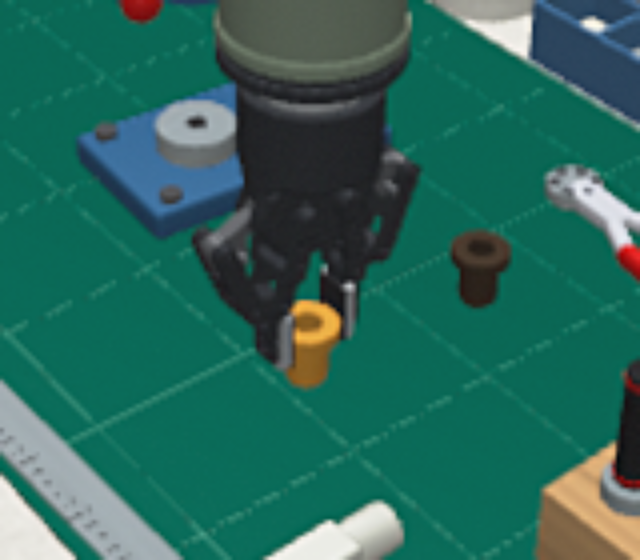

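The crop shows the bushing held upright by its flange between the pads, clear of the mat.

play_rows(
  motion=[
    [0, 0, -5, 0, 0, 0, -0.5],
    [3, 1.5, -9, 0, 0, 0, -0.5],
    [6.5, 3, -13, 0, 0, 0, -0.5],
    [10, 4.5, -17, 0, 0, 0, -0.5],
    [13.5, 6.5, -20.5, 0, 0, 0, -0.5],
  ],
)

```text
clock: 4.25
position: [0.5114, 0.0144, 0.247]
tool_rot: [-3.139, 0.0, 1.57]
force: [1.7, -0.4, -1.7]
grip_width: 0.0338
finger_force: 40.6
```

play_rows(
  motion=[
    [3, 1.5, -1.3, 0, 0, 0, -0.5],
    [4.1, 2.4, -1.3, 0, 0, 0, -0.5],
    [4.1, 2.4, -1.3, 0, 0, 0, -0.5],
    [4.1, 2.4, -1.3, 0, 0, 0, -0.5],
    [4.1, 2.4, -1.3, 0, 0, 0, -0.5],
  ],
)

```text
clock: 4.75
position: [0.5349, 0.0527, 0.2577]
tool_rot: [-3.138, 0.001, 1.569]
force: [-0.4, -0.2, -1.1]
grip_width: 0.0339
finger_force: 40.6
```

```bash
python3 -c "
from h import *
go([.5415,.1149,.25])
im,d,ci=snap('wrist','w3');P=pts(ci,d)
for lo,hi in((.186,.2),):
    m=(P[...,2]>lo)&(P[...,2]<hi)&(d>0)
    inner=(d>0)&(P[...,2]<.188)&(np.hypot(P[...,0]-.5415,P[...,1]-.115)<.03)
    m2=m&(np.hypot(P[...,0]-.5415,P[...,1]-.115)<.045)
    cs,h=cv2.findContours(m2.astype(np.uint8),cv2.RETR_CCOMP,cv2.CHAIN_APPROX_NONE)
    for c,hh in zip(cs,h[0]):
        if len(c)>30: e=cv2.fitEllipse(c);print(len(c),hh[3],np.round(e[0],1),np.round(e[1],1),ray(ci,*e[0],.193).round(4))
    print(np.median(P[m2],0))
"
```

```text
t 4.75 pos [0.5349 0.0527 0.2577] rpy [-3.138e+00  1.000e-03  1.569e+00] F [-0.4 -0.2 -1.1] w 0.0339 q7 0.02
shift cm [6.22 0.65 0.77] turn [-0.003  0.001 -0.002]
407 -1 [298.8 126.2] [103.1 126. ] [0.5459 0.1189 0.193 ]
117 0 [290.5 127.2] [41.1 41.8] [0.541  0.1183 0.193 ]
[0.54821367 0.11889511 0.19169115]
```

View pics/w3.png

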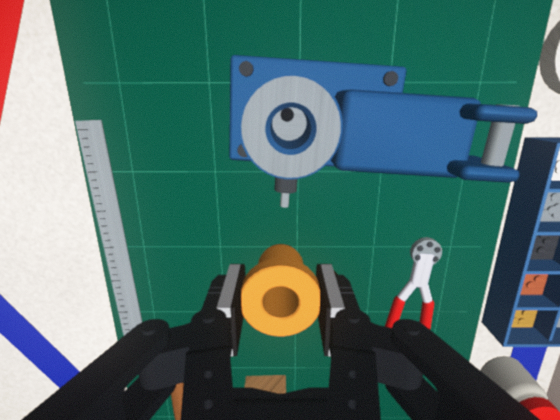

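The wrist view shows the bore at about (290,127), with the boss ring around it. The held bushing's flange is at about (281,300).

```bash
python3 -c "
from h import *
z=np.load('pics/w3.npz');im,d=z['im'],z['d'];ci={k:z[k] for k in('fx','fy','cx','cy','R','t')};hsv=cv2.cvtColor(im,cv2.COLOR_RGB2HSV)
v,u=np.indices(d.shape)
def fit(m,zz,hole=False):
    cs,h=cv2.findContours(m.astype(np.uint8),cv2.RETR_CCOMP,cv2.CHAIN_APPROX_NONE)
    for c,hh in zip(cs,h[0]):
        if len(c)>40: e=cv2.fitEllipse(c);print(len(c),hh[3],np.round(e[0],1),np.round(e[1],1),ray(ci,*e[0],zz).round(4))
fit((hsv[...,1]<70)&(hsv[...,2]>90)&(np.hypot(u-290,v-127)<54),.193)
print('bush');fit((hsv[...,0]>8)&(hsv[...,0]<30)&(hsv[...,1]>120)&(hsv[...,2]>190)&(np.hypot(u-281,v-300)<50),.2577+.0187)
R=np.array(ci['R']);print(-R.T@ci['t'])
"
```

```text
118 -1 [289.5 124.3] [31.  34.9] [0.5404 0.12   0.193 ]
282 -1 [290.6 126.3] [ 97.9 100.7] [0.541  0.1188 0.193 ]
148 10 [290.3 128.3] [52.  53.4] [0.5409 0.1177 0.193 ]
bush
214 -1 [280.4 300.2] [69.9 79.2] [0.535  0.0536 0.2764]
100 0 [280.5 301.5] [31.7 38.1] [0.535  0.053  0.2764]
[0.53539899 0.13694619 0.39931376]
```

play_rows(
  motion=[
    [2, 0.3, 0, -0.003, 0, 0, -0.5],
    [4.5, 0.6, 0, -0.003, 0, 0, -0.5],
    [6.4, 0.6, 1, -0.003, 0, 0, -0.5],
    [6.4, 0.6, 3, -0.003, 0, 0, -0.5],
    [6.4, 0.6, 3.9, -0.003, 0, 0, -0.5],
  ],
)

```text
clock: 5.3
position: [0.5405, 0.1181, 0.2173]
tool_rot: [-3.14, 0.001, 1.571]
force: [-0.4, -0.5, -1.8]
grip_width: 0.0333
finger_force: 40.6
```

play_rows(
  motion=[
    [0, 0, 0, 0, 0, 0, -0.5],
    [0, 0, 0, 0, 0, 0, -0.5],
    [0, 0, 0, 0, 0, 0, -0.5],
    [0, 0, 0, 0, 0, 0, -0.5],
    [0, 0, 0, 0, 0, 0, -0.5],
  ],
)

```text
clock: 5.8
position: [0.5417, 0.1181, 0.2198]
tool_rot: [3.14, -0.0, 1.571]
force: [0.4, 0.9, -0.9]
grip_width: 0.0338
finger_force: 40.6
```

```bash
python3 -c "
from h import *
go([.541,.118,.199])
im,d,ci=snap('wrist','w4');i2,_,_=snap('side','s2')
a=cv2.resize(im[100:380,160:400,::-1],None,fx=1.6,fy=1.6);b=cv2.resize(i2[130:270,190:310,::-1],None,fx=3.2,fy=3.2)
cv2.imwrite('pics/c4.png',np.hstack([a,b]))"
```

```text
t 5.8 pos [0.5417 0.1181 0.2198] rpy [ 3.14  -0.     1.571] F [ 0.4  0.9 -0.9] w 0.0338 q7 -0.07
shift cm [-0.01 -0.07  2.08] turn [ 0.002 -0.    -0.   ]
```

View pics/c4.png

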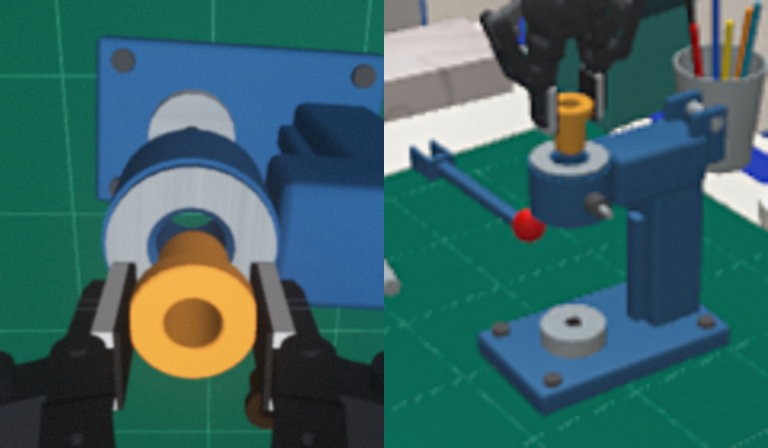

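The crops show the bushing just above the bore and centred on it in both views.

play_rows(
  motion=[
    [0, -0.05, 0.3, 0, 0, 0, -0.5],
    [0, -0.05, 0.6, 0, 0, 0, -0.5],
    [0, -0.05, 0.8, 0, 0, 0, -0.5],
    [0, -0.05, 1.0, 0, 0, 0, -0.5],
    [0, -0.05, 1.1, 0, 0, 0, -0.5],
  ],
)

```text
clock: 6.4
position: [0.5409, 0.1181, 0.2081]
tool_rot: [3.141, 0.0, 1.571]
force: [-0.5, -0.6, -1.7]
grip_width: 0.034
finger_force: 40.6
```

play_rows(
  motion=[
    [0, 0, 0.1, 0, 0, 0, -0.5],
    [0, 0, 0.2, 0, 0, 0, -0.5],
    [0, 0, 0.3, 0, 0, 0, -0.5],
    [0, 0, 0.4, 0, 0, 0, -0.5],
    [0, 0, 0.4, 0, 0, 0, -0.5],
  ],
)

```text
clock: 6.9
position: [0.541, 0.1181, 0.2043]
tool_rot: [3.141, 0.0, 1.571]
force: [-0.5, -0.2, -1.5]
grip_width: 0.0341
finger_force: 40.6
```

play_rows(
  motion=[
    [0, 0, 0.1, 0, 0, 0, -0.5],
    [0, 0, 0.2, 0, 0, 0, -0.5],
    [0, 0, 0.3, 0, 0, 0, -0.5],
    [0, 0, 0.4, 0, 0, 0, -0.5],
    [0, 0, 0.45, 0, 0, 0, -0.5],
  ],
)

```text
clock: 7.4
position: [0.541, 0.1181, 0.1998]
tool_rot: [3.141, 0.0, 1.571]
force: [-0.5, -0.0, -1.3]
grip_width: 0.0337
finger_force: 40.6
```

play_rows(
  motion=[
    [0, 0, 0.05, 0, 0, 0, 0],
    [0, 0, 0.05, 0, 0, 0, 0.5],
    [0, 0, 0.05, 0, 0, 0, 1],
    [0, 0, 0.05, 0, 0, 0, 1],
    [0, 0, 0.05, 0, 0, 0, 1],
  ],
)

```text
clock: 7.9
position: [0.5411, 0.1181, 0.1994]
tool_rot: [3.141, -0.0, 1.571]
force: [0.3, 0.4, -0.9]
grip_width: 0.0849
finger_force: 0.0
```

play_rows(
  motion=[
    [0, 0, -1, 0, 0, 0, 1],
    [0, 0, -3, 0, 0, 0, 1],
    [-2, 0, -6, 0, 0, 0, 1],
    [-5, 0, -8, 0, 0, 0, 1],
    [-5, 0, -8, 0, 0, 0, 1],
  ],
)

```text
clock: 8.4
position: [0.5421, 0.0643, 0.2829]
tool_rot: [3.136, -0.0, 1.566]
force: [-0.5, -0.6, -0.5]
grip_width: 0.0853
finger_force: 0.0
```

```bash
python3 -c "
from h import *
go([.511,-.2935,.25])
im,d,ci=snap('wrist','w5');P=pts(ci,d);hsv=cv2.cvtColor(im,cv2.COLOR_RGB2HSV)
m=(hsv[...,0]>8)&(hsv[...,0]<30)&(hsv[...,1]>120)&(hsv[...,2]>150)&(P[...,2]>.19)&(d>0)
print(m.sum(),P[m].min(0),P[m].max(0),np.percentile(P[m][:,2],[10,50,90]))
i2,d2,c2=snap('side','s3');cv2.imwrite('pics/c5.png',np.hstack([im[...,::-1][:,::1],]))
cv2.imwrite('pics/c5.png',np.hstack([cv2.resize(im[40:240,180:400,::-1],None,fx=2,fy=2)[:400],cv2.resize(i2[140:240,200:290,::-1],None,fx=4,fy=4)]))"
```

```text
t 8.4 pos [0.5421 0.0643 0.2829] rpy [ 3.136 -0.     1.566] F [-0.5 -0.6 -0.5] w 0.0853 q7 -0.02
shift cm [-35.79  -2.96   3.27] turn [ 0.006 -0.    -0.005]
2061 [0.52340219 0.09948584 0.19019108] [0.55840496 0.13493047 0.21361361] [0.21042167 0.21140899 0.21230467]
```

View pics/c5.png

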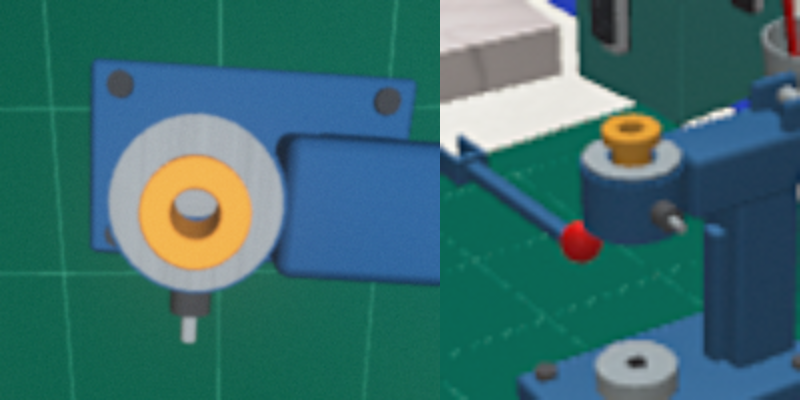

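The bushing now stands proud in the bore, upright and centred in both crops, with its flange about 12 mm above its seat. Next is the driver.

play_rows(
  motion=[
    [-5, -0.4, 0, 0.006, 0, -0.005, 1],
    [-10, -0.8, 0, 0.006, 0, -0.005, 1],
    [-15, -1.2, 0, 0.006, 0, -0.005, 1],
    [-20, -1.7, 0, 0.006, 0, -0.005, 1],
    [-25, -2.1, 1, 0.006, 0, -0.005, 1],
  ],
)

```text
clock: 9.0
position: [0.5202, -0.1811, 0.2701]
tool_rot: [-3.138, -0.0, 1.577]
force: [1.1, -0.1, 0.3]
grip_width: 0.0852
finger_force: 0.0
```

play_rows(
  motion=[
    [-5, -0.4, 2, 0, 0, 0, 1],
    [-9, -0.9, 4, 0, 0, 0, 1],
    [-10.8, -0.9, 6, 0, 0, 0, 1],
    [-10.8, -0.9, 6, 0, 0, 0, 1],
    [-10.8, -0.9, 6, 0, 0, 0, 1],
  ],
)

```text
clock: 9.5
position: [0.5114, -0.2873, 0.2092]
tool_rot: [-3.135, -0.001, 1.576]
force: [0.8, 0.2, 0.1]
grip_width: 0.0857
finger_force: 0.0
```

```bash
python3 -c "
from h import *
go([.511,-.2935,.081])
im,d,ci=snap('wrist','w6');P=pts(ci,d)
m=(P[...,2]>.125)&(P[...,2]<.14)&(d>0)&(abs(P[...,0]-.511)<.025)&(abs(P[...,1]+.2935)<.025);v,u=np.nonzero(m)
print(m.sum(),P[m].mean(0),(P[m].min(0)+P[m].max(0))/2,u.mean(),v.mean(),ray(ci,u.mean(),v.mean(),.133))
m=(abs(P[...,2]-.0567)<.01)&(d>0)&(abs(P[...,0]-.511)<.02)&(abs(P[...,1]+.2935)<.02)
h=cv2.cvtColor(im,cv2.COLOR_RGB2HSV);mm=(abs(P[...,2]-.063)<.005)&(h[...,1]<70)&(abs(P[...,0]-.511)<.02)&(abs(P[...,1]+.2935)<.025)
print('collar',mm.sum(),P[mm].min(0),P[mm].max(0))
cv2.imwrite('pics/w6.png',im[...,::-1])"
```

```text
t 9.5 pos [ 0.5114 -0.2873  0.2092] rpy [-3.135e+00 -1.000e-03  1.576e+00] F [0.8 0.2 0.1] w 0.0857 q7 0.72
shift cm [-0.63  0.04 12.82] turn [-0.006 -0.001  0.005]
644 [ 0.51200083 -0.29380668  0.131139  ] [ 0.51229384 -0.29483525  0.12947752] 281.62422360248445 230.08695652173913 [ 0.51199965 -0.29301543  0.133     ]
collar 329 [ 0.49769576 -0.30346045  0.05802282] [ 0.52589759 -0.2803412   0.06792358]
```

View pics/w6.png

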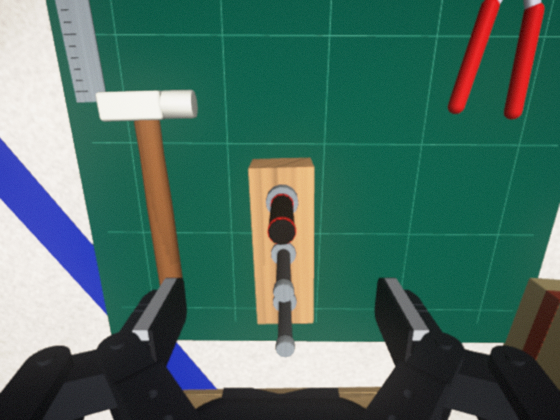

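The wrist view shows the driver's black handle top at (282,231), with the two punches behind it at (284,292) and (285,345). Nothing blocks the fingers along x.

play_rows(
  motion=[
    [-0.6, 0.06, 0, -0.006, 0, 0.005, 1],
    [-0.6, 0.06, 4, -0.006, 0, 0.005, 1],
    [-0.6, 0.06, 8, -0.006, 0, 0.005, 1],
    [-0.6, 0.06, 11.5, -0.006, 0, 0.005, 1],
    [-0.6, 0.06, 12.8, -0.006, 0, 0.005, 1],
  ],
)

```text
clock: 10.05
position: [0.5108, -0.2928, 0.0796]
tool_rot: [-3.14, -0.001, 1.572]
force: [0.2, 0.4, -0.2]
grip_width: 0.0854
finger_force: 0.0
```

```bash
python3 -c "
from h import *
go([.512,-.2935,.081])"
```

```text
t 10.05 pos [ 0.5108 -0.2928  0.0796] rpy [-3.140e+00 -1.000e-03  1.572e+00] F [ 0.2  0.4 -0.2] w 0.0854 q7 0.81
shift cm [-0.07  0.12 -0.14] turn [-0.001 -0.001  0.001]
```

play_rows(
  motion=[
    [-0.05, 0.05, -0.1, 0, 0, 0, 0.4],
    [-0.05, 0.05, -0.1, 0, 0, 0, -0.2],
    [-0.05, 0.05, -0.1, 0, 0, 0, -0.6],
    [-0.05, 0.05, -0.1, 0, 0, 0, -1],
    [-0.05, 0.05, -0.1, 0, 0, 0, -1],
  ],
  squeeze=100,
)

```text
clock: 10.55
position: [0.5124, -0.2948, 0.084]
tool_rot: [3.139, 0.001, 1.571]
force: [-2.5, 1.2, 10.6]
grip_width: 0.0178
finger_force: 97.1
```

play_rows(
  motion=[
    [0, 0, 0, 0, 0, 0, -1],
    [0, 0, 0, 0, 0, 0, -1],
    [0, 0, 0, 0, 0, 0, -1],
    [0, 0, 0, 0, 0, 0, -1],
    [0, 0, 0, 0, 0, 0, -1],
  ],
)

```text
clock: 11.05
position: [0.5123, -0.2948, 0.084]
tool_rot: [3.139, 0.0, 1.571]
force: [-2.1, 2.5, 12.6]
grip_width: 0.018
finger_force: 97.1
```

play_rows(
  motion=[
    [0, 0, -0.5, 0, 0, 0, -1],
    [0, 0, -2, 0, 0, 0, -1],
    [0, 0, -4, 0, 0, 0, -1],
    [0, 0, -8, 0, 0, 0, -1],
    [0, 0, -12, 0, 0, 0, -1],
  ],
)

```text
clock: 11.55
position: [0.5112, -0.2946, 0.2049]
tool_rot: [3.141, 0.0, 1.57]
force: [1.1, -0.6, -0.7]
grip_width: 0.0178
finger_force: 97.6
```

```bash
python3 -c "
from h import *
go([.541,.068,.31])"
```

```text
t 11.55 pos [ 0.5112 -0.2946  0.2049] rpy [3.141 0.    1.57 ] F [ 1.1 -0.6 -0.7] w 0.0178 q7 0.73
shift cm [ 36.26   2.97 -10.51] turn [ 0.     0.    -0.001]
```

play_rows(
  motion=[
    [3, 0.3, -3, 0, 0, 0, -1],
    [7.5, 0.7, -5.5, 0, 0, 0, -1],
    [12, 1.1, -8, 0, 0, 0, -1],
    [16.5, 1.5, -10, 0, 0, 0, -1],
    [21, 2, -10.5, 0, 0, 0, -1],
  ],
)

```text
clock: 12.05
position: [0.5317, -0.0835, 0.311]
tool_rot: [3.137, -0.0, 1.57]
force: [1.7, -0.1, -2.1]
grip_width: 0.0181
finger_force: 97.7
```

play_rows(
  motion=[
    [5, 0.4, 0, 0, 0, 0, -1],
    [10, 0.8, 0, 0, 0, 0, -1],
    [14, 1, 0, 0, 0, 0, -1],
    [15.3, 1, 0, 0, 0, 0, -1],
    [15.3, 1, 0, 0, 0, 0, -1],
  ],
)

```text
clock: 12.55
position: [0.5413, 0.0703, 0.3084]
tool_rot: [3.14, -0.0, 1.574]
force: [0.2, -0.5, -0.9]
grip_width: 0.0176
finger_force: 97.7
```

play_rows(
  motion=[
    [0, 0, 0, 0, 0, 0, -1],
    [0, 0, 0, 0, 0, 0, -1],
    [0, 0, 0, 0, 0, 0, -1],
    [0, 0, 0, 0, 0, 0, -1],
    [0, 0, 0, 0, 0, 0, -1],
  ],
)

```text
clock: 13.05
position: [0.5416, 0.0679, 0.3078]
tool_rot: [3.141, 0.0, 1.57]
force: [-0.0, 0.2, -1.6]
grip_width: 0.0178
finger_force: 97.7
```

```bash
python3 -c "
from h import *
go([.541,.1175,.28])
im,d,ci=snap('wrist','w7');P=pts(ci,d);h=cv2.cvtColor(im,cv2.COLOR_RGB2HSV)
m=(h[...,0]>8)&(h[...,0]<30)&(h[...,1]>120)&(h[...,2]>150)&(P[...,2]>.2)&(P[...,2]<.225)
print(m.sum(),P[m].min(0),P[m].max(0),np.median(P[m],0))
for c in cv2.findContours(m.astype(np.uint8),cv2.RETR_CCOMP,cv2.CHAIN_APPROX_NONE)[0]:
    if len(c)>40: e=cv2.fitEllipse(c);print(len(c),np.round(e[0],1),np.round(e[1],1),ray(ci,*e[0],.214).round(4))
m=(d>0)&(np.hypot(P[...,0]-.541,P[...,1]-.068)<.05)&(P[...,2]>.33);print('handle top',m.sum())
cv2.imwrite('pics/w7.png',im[...,::-1])"
```

```text
t 13.05 pos [0.5416 0.0679 0.3078] rpy [3.141 0.    1.57 ] F [-0.   0.2 -1.6] w 0.0178 q7 -0.03
shift cm [ 4.96 -0.07  2.78] turn [ 0.001  0.    -0.001]
1629 [0.5231517  0.09957193 0.20012991] [0.5579394  0.1349868  0.21381244] [0.5402417  0.11772721 0.2114206 ]
140 [278.8 145.9] [49.  50.1] [0.5408 0.1182 0.214 ]
64 [279.3 145.5] [21.2 23.4] [0.5411 0.1185 0.214 ]
handle top 35010
```

View pics/w7.png

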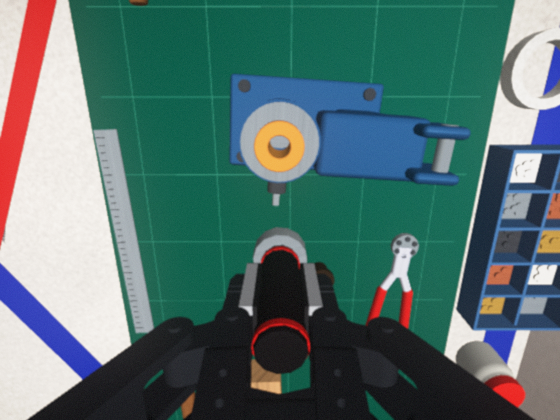

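The bushing's flange is at (279,146). The driver is gripped upright, with its handle top at about (281,344).

```bash
python3 -c "
from h import *
z=np.load('pics/w7.npz');ci={k:z[k] for k in('fx','fy','cx','cy','R','t')};P=pts(ci,z['d']);d=z['d']
print(ray(ci,281,344,.3568))
m=(P[...,2]>.345)&(P[...,2]<.368)&(d>0);m[:, :240]=0;m[:,322:]=0;m[:318]=0;m[375:]=0
print(m.sum(),P[m].min(0),P[m].max(0),P[m].mean(0))
m=(abs(P[...,2]-.287)<.004)&(d>0);m[:225]=0;m[265:]=0;m[:,245:315].any();m[:,:245]=0;m[:,315:]=0
print('collar',m.sum(),P[m].min(0),P[m].max(0))"
```

```text
[0.54178189 0.07195266 0.3568    ]
3611 [0.52762587 0.05648265 0.34501332] [0.55557253 0.08055104 0.36799997] [0.54160898 0.07096554 0.35484454]
collar 840 [0.52678263 0.06503709 0.28302083] [0.55630082 0.08229585 0.29091829]
```

play_rows(
  motion=[
    [2, -0.06, 0, 0, 0, 0, -1],
    [4, -0.06, 0.5, 0, 0, 0, -1],
    [4.95, -0.06, 2, 0, 0, 0, -1],
    [4.95, -0.06, 3.5, 0, 0, 0, -1],
    [4.95, -0.06, 3.9, 0, 0, 0, -1],
  ],
)

```text
clock: 13.6
position: [0.5404, 0.118, 0.2675]
tool_rot: [-3.141, 0.001, 1.571]
force: [0.1, 0.1, -1.5]
grip_width: 0.0183
finger_force: 97.7
```

play_rows(
  motion=[
    [0, 0, 0, 0, 0, 0, -1],
    [0, 0, 0, 0, 0, 0, -1],
    [0, 0, 0, 0, 0, 0, -1],
    [0, 0, 0, 0, 0, 0, -1],
    [0, 0, 0, 0, 0, 0, -1],
  ],
)

```text
clock: 14.1
position: [0.5412, 0.1179, 0.2691]
tool_rot: [3.14, -0.0, 1.571]
force: [-0.3, -0.6, -1.1]
grip_width: 0.0177
finger_force: 97.7
```

```bash
python3 -c "
from h import *
go([.541,.1175,.267])
im,d,ci=snap('wrist','w8');i2,_,_=snap('side','s4')
a=cv2.resize(im[100:380,160:400,::-1],None,fx=1.6,fy=1.6);b=cv2.resize(i2[110:215,205:295,::-1],None,fx=4.267,fy=4.267)
cv2.imwrite('pics/c8.png',np.hstack([a,b[:448]]))"
```

```text
t 14.1 pos [0.5412 0.1179 0.2691] rpy [ 3.14  -0.     1.571] F [-0.3 -0.6 -1.1] w 0.0177 q7 -0.1
shift cm [-0.04 -0.02  0.21] turn [ 0.001 -0.    -0.   ]
```

View pics/c8.png

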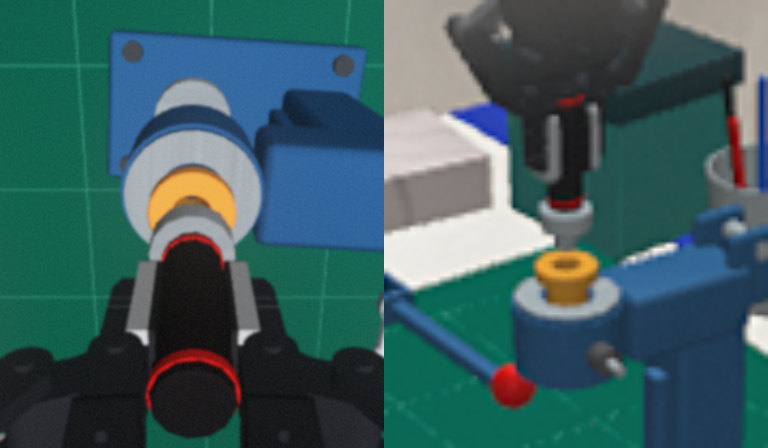

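The crops show the driver's pilot just above the bushing's bore and lined up with it in both views.

play_rows(
  motion=[
    [-0.02, 0, 0.3, 0, 0, 0, -1],
    [-0.02, 0, 0.6, 0, 0, 0, -1],
    [-0.02, 0, 0.8, 0, 0, 0, -1],
    [-0.02, 0, 1.0, 0, 0, 0, -1],
    [-0.02, 0, 1.1, 0, 0, 0, -1],
  ],
)

```text
clock: 14.7
position: [0.541, 0.1177, 0.2575]
tool_rot: [3.141, 0.0, 1.571]
force: [-0.1, -0.1, -1.3]
grip_width: 0.0178
finger_force: 97.7
```

play_rows(
  motion=[
    [0, 0, 0.15, 0, 0, 0, -1],
    [0, 0, 0.3, 0, 0, 0, -1],
    [0, 0, 0.45, 0, 0, 0, -1],
    [0, 0, 0.6, 0, 0, 0, -1],
    [0, 0, 0.7, 0, 0, 0, -1],
  ],
)

```text
clock: 15.2
position: [0.541, 0.1177, 0.2506]
tool_rot: [3.141, 0.0, 1.571]
force: [-0.1, 0.7, -1.2]
grip_width: 0.0177
finger_force: 97.7
```

play_rows(
  motion=[
    [0, 0, 0.1, 0, 0, 0, -1],
    [0, 0, 0.2, 0, 0, 0, -1],
    [0, 0, 0.3, 0, 0, 0, -1],
    [0, 0, 0.4, 0, 0, 0, -1],
    [0, 0, 0.45, 0, 0, 0, -1],
  ],
)

```text
clock: 15.7
position: [0.541, 0.1177, 0.2462]
tool_rot: [3.141, 0.0, 1.571]
force: [-0.3, 0.2, -1.3]
grip_width: 0.0179
finger_force: 97.7
```

play_rows(
  motion=[
    [0, 0, 0.08, 0, 0, 0, -1],
    [0, 0, 0.16, 0, 0, 0, -1],
    [0, 0, 0.24, 0, 0, 0, -1],
    [0, 0, 0.3, 0, 0, 0, -1],
    [0, 0, 0.3, 0, 0, 0, -1],
  ],
)

```text
clock: 16.2
position: [0.5416, 0.1178, 0.2438]
tool_rot: [3.139, -0.0, 1.571]
force: [1.2, 0.5, 6.1]
grip_width: 0.0178
finger_force: 97.8
```

play_rows(
  motion=[
    [0, 0, 0.08, 0, 0, 0, -1],
    [0, 0, 0.16, 0, 0, 0, -1],
    [0, 0, 0.24, 0, 0, 0, -1],
    [0, 0, 0.3, 0, 0, 0, -1],
    [0, 0, 0.3, 0, 0, 0, -1],
  ],
)

```text
clock: 16.7
position: [0.5417, 0.1178, 0.2409]
tool_rot: [3.139, -0.0, 1.571]
force: [0.6, 0.5, 4.6]
grip_width: 0.018
finger_force: 98.0
```

play_rows(
  motion=[
    [0, 0, 0.07, 0, 0, 0, -1],
    [0, 0, 0.14, 0, 0, 0, -1],
    [0, 0, 0.21, 0, 0, 0, -1],
    [0, 0, 0.28, 0, 0, 0, -1],
    [0, 0, 0.3, 0, 0, 0, -1],
  ],
)

```text
clock: 17.2
position: [0.5417, 0.1178, 0.2379]
tool_rot: [3.139, -0.001, 1.571]
force: [-0.6, -0.1, 8.8]
grip_width: 0.018
finger_force: 98.0
```

play_rows(
  motion=[
    [0, 0, 0.04, 0, 0, 0, -1],
    [0, 0, 0.08, 0, 0, 0, -1],
    [0, 0, 0.12, 0, 0, 0, -1],
    [0, 0, 0.16, 0, 0, 0, -1],
    [0, 0, 0.2, 0, 0, 0, -1],
  ],
)

```text
clock: 17.7
position: [0.5417, 0.1178, 0.236]
tool_rot: [3.139, -0.001, 1.571]
force: [0.6, -0.3, 8.5]
grip_width: 0.018
finger_force: 98.0
```

play_rows(
  motion=[
    [0, 0, 0.02, 0, 0, 0, -1],
    [0, 0, 0.04, 0, 0, 0, -1],
    [0, 0, 0.06, 0, 0, 0, -1],
    [0, 0, 0.08, 0, 0, 0, -1],
    [0, 0, 0.1, 0, 0, 0, -1],
  ],
)

```text
clock: 18.2
position: [0.5417, 0.1178, 0.235]
tool_rot: [3.139, -0.001, 1.571]
force: [-0.1, -0.7, 8.4]
grip_width: 0.0182
finger_force: 98.0
```

play_rows(
  motion=[
    [0, 0, 0.02, 0, 0, 0, -1],
    [0, 0, 0.04, 0, 0, 0, -1],
    [0, 0, 0.06, 0, 0, 0, -1],
    [0, 0, 0.08, 0, 0, 0, -1],
    [0, 0, 0.08, 0, 0, 0, -1],
  ],
)

```text
clock: 18.7
position: [0.5417, 0.1178, 0.2341]
tool_rot: [3.139, -0.001, 1.571]
force: [0.1, 0.9, 7.4]
grip_width: 0.0181
finger_force: 98.0
```

play_rows(
  motion=[
    [0, 0, 0.02, 0, 0, 0, -1],
    [0, 0, 0.04, 0, 0, 0, -1],
    [0, 0, 0.06, 0, 0, 0, -1],
    [0, 0, 0.07, 0, 0, 0, -1],
    [0, 0, 0.07, 0, 0, 0, -1],
  ],
)

```text
clock: 19.2
position: [0.5417, 0.1178, 0.234]
tool_rot: [3.139, -0.001, 1.571]
force: [-3.7, -0.3, 17.4]
grip_width: 0.018
finger_force: 98.8
```

Bottomed: the force rose to 17 N and the tool stopped at the height I calculated for the flange on the head. Backing off.

play_rows(
  motion=[
    [0, 0, -0.3, 0, 0, 0, -1],
    [0, 0, -1, 0, 0, 0, -1],
    [0, 0, -2.2, 0, 0, 0, -1],
    [0, 0, -4.5, 0, 0, 0, -1],
    [0, 0, -7.5, 0, 0, 0, -1],
  ],
)

```text
clock: 19.7
position: [0.5405, 0.1175, 0.3087]
tool_rot: [-3.141, 0.001, 1.571]
force: [0.8, -0.0, -0.1]
grip_width: 0.0176
finger_force: 97.9
```

play_rows(
  motion=[
    [-5, -0.4, -0.5, 0, 0, 0, -1],
    [-10, -0.8, -0.5, 0, 0, 0, -1],
    [-10, -0.8, -0.5, 0, 0, 0, -1],
    [-10, -0.8, -0.5, 0, 0, 0, -1],
    [-10, -0.8, -0.5, 0, 0, 0, -1],
  ],
)

```text
clock: 20.2
position: [0.5331, 0.0186, 0.3131]
tool_rot: [3.14, -0.0, 1.572]
force: [-0.9, 0.1, -1.9]
grip_width: 0.0176
finger_force: 97.8
```

```bash
python3 -c "
from h import *
go([.5123,-.2948,.20])
im,d,ci=snap('wrist','w9');P=pts(ci,d);h=cv2.cvtColor(im,cv2.COLOR_RGB2HSV)
m=(h[...,0]>8)&(h[...,0]<30)&(h[...,1]>120)&(h[...,2]>150)&(P[...,2]>.18)&(P[...,2]<.25)&(P[...,1]>.08)
print(m.sum(),P[m].min(0),P[m].max(0),np.median(P[m],0))
m=(abs(P[...,2]-.192)<.004)&(h[...,1]<60)&(np.hypot(P[...,0]-.541,P[...,1]-.118)<.033);print('head z',np.median(P[m],0),m.sum())"
```

```text
t 20.2 pos [0.5331 0.0186 0.3131] rpy [ 3.14  -0.     1.572] F [-0.9  0.1 -1.9] w 0.0176 q7 0.05
shift cm [-31.34  -2.12  11.29] turn [ 0.001 -0.     0.001]
1698 [0.52378005 0.09979864 0.19346064] [0.55859588 0.1346003  0.20241512] [0.54130493 0.11787061 0.20003135]
head z [0.54000479 0.11902028 0.19217504] 3440
```

The flange top is 7.9 mm above the head face, which matches its 8 mm thickness, so the bushing is home. Taking the driver back to its hole.

play_rows(
  motion=[
    [-5, -0.3, 0, 0, 0, 0, -1],
    [-10, -0.7, 0, 0, 0, 0, -1],
    [-15, -1, 2, 0, 0, 0, -1],
    [-20, -1.4, 5, 0, 0, 0, -1],
    [-25, -1.7, 8, 0, 0, 0, -1],
  ],
)

```text
clock: 20.75
position: [0.5175, -0.2149, 0.2428]
tool_rot: [3.14, -0.0, 1.573]
force: [0.9, 1.0, -1.0]
grip_width: 0.018
finger_force: 97.8
```

play_rows(
  motion=[
    [-4, -0.3, 2, 0, 0, 0, -1],
    [-6.3, -0.4, 3.3, 0, 0, 0, -1],
    [-6.3, -0.4, 3.3, 0, 0, 0, -1],
    [-6.3, -0.4, 3.3, 0, 0, 0, -1],
    [-6.3, -0.4, 3.3, 0, 0, 0, -1],
  ],
)

```text
clock: 21.25
position: [0.514, -0.2759, 0.2108]
tool_rot: [3.14, -0.0, 1.573]
force: [0.8, 0.4, -1.9]
grip_width: 0.0176
finger_force: 97.9
```

```bash
python3 -c "
from h import *
go([.5123,-.2948,.11])"
```

```text
t 21.25 pos [ 0.514  -0.2759  0.2108] rpy [ 3.14  -0.     1.573] F [ 0.8  0.4 -1.9] w 0.0176 q7 0.71
shift cm [-1.89 -0.19 10.08] turn [ 0.001 -0.     0.002]
```

play_rows(
  motion=[
    [-1.9, -0.19, 0, 0, 0, 0.002, -1],
    [-1.9, -0.19, 2, 0, 0, 0.002, -1],
    [-1.9, -0.19, 6, 0, 0, 0.002, -1],
    [-1.9, -0.19, 9, 0, 0, 0.002, -1],
    [-1.9, -0.19, 10.4, 0, 0, 0.002, -1],
  ],
)

```text
clock: 21.75
position: [0.5114, -0.2945, 0.1047]
tool_rot: [-3.141, -0.001, 1.571]
force: [-0.1, 0.2, -1.5]
grip_width: 0.0177
finger_force: 97.9
```

play_rows(
  motion=[
    [0, 0, 0, 0, 0, 0, -1],
    [0, 0, 0, 0, 0, 0, -1],
    [0, 0, 0, 0, 0, 0, -1],
    [0, 0, 0, 0, 0, 0, -1],
    [0, 0, 0, 0, 0, 0, -1],
  ],
)

```text
clock: 22.25
position: [0.5118, -0.2964, 0.1073]
tool_rot: [3.139, 0.0, 1.569]
force: [-0.1, -0.3, -1.4]
grip_width: 0.0178
finger_force: 97.9
```

```bash
python3 -c "
from h import *
go([.5123,-.2948,.085])"
```

```text
t 22.25 pos [ 0.5118 -0.2964  0.1073] rpy [3.139 0.    1.569] F [-0.1 -0.3 -1.4] w 0.0178 q7 0.81
shift cm [0.16 0.05 2.23] turn [ 0.002  0.    -0.002]
```

play_rows(
  motion=[
    [0.16, 0.05, 0, 0.002, 0, -0.002, -1],
    [0.16, 0.05, 0.4, 0.002, 0, -0.002, -1],
    [0.16, 0.05, 0.8, 0.002, 0, -0.002, -1],
    [0.16, 0.05, 1.2, 0.002, 0, -0.002, -1],
    [0.16, 0.05, 1.4, 0.002, 0, -0.002, -1],
  ],
)

```text
clock: 22.75
position: [0.5116, -0.2947, 0.0918]
tool_rot: [-3.14, -0.0, 1.571]
force: [-0.2, -0.2, -1.1]
grip_width: 0.0178
finger_force: 97.9
```

play_rows(
  motion=[
    [0, 0.04, 0.2, 0, 0, 0, -1],
    [0, 0.04, 0.4, 0, 0, 0, -1],
    [0, 0.04, 0.6, 0, 0, 0, -1],
    [0, 0.04, 0.75, 0, 0, 0, -1],
    [0, 0.04, 0.75, 0, 0, 0, -1],
  ],
)

```text
clock: 23.25
position: [0.5122, -0.2947, 0.0848]
tool_rot: [-3.14, -0.0, 1.571]
force: [0.4, -0.4, -2.2]
grip_width: 0.0175
finger_force: 97.9
```

play_rows(
  motion=[
    [0, 0, 0.05, 0, 0, 0, -1],
    [0, 0, 0.1, 0, 0, 0, -1],
    [0, 0, 0.1, 0, 0, 0, -1],
    [0, 0, 0.1, 0, 0, 0, -1],
    [0, 0, 0.1, 0, 0, 0, -1],
  ],
)

```text
clock: 23.75
position: [0.5124, -0.2948, 0.0841]
tool_rot: [-3.141, 0.0, 1.571]
force: [-0.0, 0.2, 1.7]
grip_width: 0.0178
finger_force: 97.9
```

play_rows(
  motion=[
    [0, 0, 0, 0, 0, 0, -0.4],
    [0, 0, 0, 0, 0, 0, 0.3],
    [0, 0, 0, 0, 0, 0, 1],
    [0, 0, 0, 0, 0, 0, 1],
    [0, 0, 0, 0, 0, 0, 1],
  ],
)

```text
clock: 24.25
position: [0.5123, -0.2948, 0.084]
tool_rot: [-3.141, 0.0, 1.571]
force: [-0.4, 0.1, 0.2]
grip_width: 0.0815
finger_force: 0.0
```

play_rows(
  motion=[
    [0, 0, -2, 0, 0, 0, 1],
    [0, 0, -5, 0, 0, 0, 1],
    [0, 0, -9, 0, 0, 0, 1],
    [0, 0, -13, 0, 0, 0, 1],
    [0, 0, -13, 0, 0, 0, 1],
  ],
)

```text
clock: 24.75
position: [0.514, -0.2961, 0.2188]
tool_rot: [3.136, 0.003, 1.57]
force: [-0.3, -0.2, -0.5]
grip_width: 0.0854
finger_force: 0.0
```

```bash
python3 -c "
from h import *
go([.512,-.294,.2])
im,d,ci=snap('wrist','w10');P=pts(ci,d)
m=(P[...,2]>.125)&(P[...,2]<.14)&(d>0)&(abs(P[...,0]-.511)<.025)&(abs(P[...,1]+.2935)<.025);v,u=np.nonzero(m)
print(m.sum(),P[m].mean(0),P[m][:,2].max(),ray(ci,u.mean(),v.mean(),.133))
im,d,ci=snap('side','s9');z=np.load('pics/side0.npz')
df=np.abs(im.astype(int)-z['im']).sum(2);m=df[280:400,330:430]>90;print('rack diff px',m.sum())
P=pts(ci,d)
m=np.zeros(d.shape,bool);m[280:330,350:370]=1;m&=(P[...,2]>.10)&(d>0);print('side drv',m.sum(),P[m].mean(0))
cv2.imwrite('pics/s9.png',im[...,::-1])"
```

```text
t 24.75 pos [ 0.514  -0.2961  0.2188] rpy [3.136e+00 3.000e-03 1.570e+00] F [-0.3 -0.2 -0.5] w 0.0854 q7 0.73
shift cm [ 0.21 -0.21  1.88] turn [ 0.005  0.003 -0.   ]
620 [ 0.51225401 -0.293995    0.13119735] 0.1337649465122623 [ 0.51226088 -0.29332043  0.133     ]
rack diff px 5
side drv 197 [ 0.50760668 -0.2982688   0.12188155]
```

View pics/s9.png

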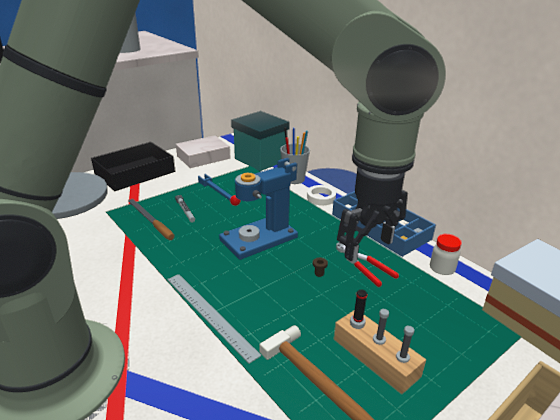

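The side view shows the bushing flush in the press head at (248,178) and the driver back in its hole at (361,305). The gripper is clear of everything.

```bash
python3 -c "
from h import *
print(bot.job_done())"
```

```text
the job is handed in; nothing more can be done
None
```

The bushing is pressed home with its flange flush on the head (force rose to about 17 N when it bottomed), the driver is back in its hole, and I handed the job in at about 25 s; the hand-in call returned no verdict.

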